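# Load the tube cassette and index the sampler to the third stop

### The arm

A 6-joint arm with a two-finger parallel gripper is mounted at the origin on the work surface. World frame = base frame: x ahead of the robot, y to its left, z up, the work surface at z = 0. Lengths are in m, angles in rad, forces in N, time in s.
With the tool pointing down it reaches from about 0.225 to 0.875 m from the base axis. Payload 3.4 kg.
Tool frame: the origin (TCP) lies midway between the tips of the shut fingers; the grasp point (between the pads) lies 19 mm behind it; z points along the fingers, y is the line along which they close (so a half turn about z gives the same grasp; the last joint's range is limited). The gripper opens to 85 mm and grips with 20 to 120 N. Pads are 22 mm wide; open, the fingers measure 114 mm over their backs; the gripper's body (76 mm by 85 mm) begins 54 mm behind the grasp point. The pads swing forward as they close: fully open they stand 13 mm farther back than shut.
Start: joints at [1.152, 0.276, 1.505, -0, 1.361, -0.121], TCP at [0.169, 0.55, 0.231] pointing down, gripper open.
Joint ranges: [-2.89, 2.89], [-0.75, 2.08], [0.22, 2.7], [-1.18, 4.32], [0.11, 2.71], [-2.7, 2.7]. Speed limits (rad/s): [2.57, 2.57, 3.14, 3.14, 3.14, 3.14].

### API

Orientations are given as a unit quaternion [w, x, y, z].
In Python, from plant import robot, optics, workorder gives the robot as it stands. The module is installed in compiled form; this text tells all that it offers.
- The arm moves only by the shell command python3 -m pendant 'ROWS' [OPENING] [FORCE]. ROWS is a JSON object of lists of equal length, an entry for each row: "delta_pos": the shift along the tool's x, y, z in mm, a list of three; "spin": the turn about the tool's z in degrees. In form: {"delta_pos": [[x, y, z], ...], "spin": [spin, ...]}. A call has exactly 10 rows; each row is the pose to reach, as a shift and turn from the pose commanded when the call began, along the tool's axes at that moment; what a row does not reach only later rows make up. A row lasts 1/10 s, in which the tool goes at most 50 mm and 8.59 degrees, less where a joint would pass 70% of its speed; a pose out of reach is approached as far as the arm can. A call with a gripper value outside its range is refused whole. OPENING is the opening, from 0 (shut) to 1 (fully open), set as the call begins (- or left out, the last holds). The fingers move at their own pace and stop on an object; FORCE is the grip in N (left out, the last holds). Time passes only in rows, so rows that repeat a pose let the fingers close, or fill a call up. It gives the time, the measured TCP pose, the force, the opening and the grip force at its end, in the units of the state.
- robot.get_state(): the state, without advancing time (a new reading comes with each control period).
- optics.read_camera(name): name is "scene" or "top" or "wrist"; returns a dict with "frame" (480x640x3 uint8, red, green, blue), "fx", "fy", "cx", "cy" (pixels), "R" (3x3) and "t" (3): a world point X has camera coordinates R X + t; the wrist camera has in their place "T_tool_cam" (4x4, takes a point from camera to tool coordinates, whose origin is the TCP and whose axes are the flange's). Camera axes: x right, y down, z forward; pixel columns grow to the right and rows downward; lengths in m; the calibration is good to about 2 mm. A picture is of the moment at which its call begins: read the wrist's pose just before it. There is no depth.
- workorder.sign_off(): hands the job in; it is judged then, once.
The state is a dict: "clock": time; "q": joint angles; "dq": joint speeds; "joint_torque": joint torques, N m; "ee_pos": TCP position; "orientation": TCP orientation; "ft_force": force on the tool from outside, world axes, zero at the start; "moment": the same for the moment, N m; "finger_gap": opening from 0.0 (shut) to 1.0 (fully open); "gripper_force": force on a finger pad.
Only numpy, scipy, OpenCV 4.12 (cv2) and the standard library are available. Lean on these libraries where they do the work, as an engineer would, in place of code of your own. Each camera call takes 0.05 s, during which the arm holds its last target. There are 200 camera calls.

### The job

Slide the loaded tube cassette along the bench into the sampler's lane until it is fully home against the stop, all its tubes still standing in it, and let go of it. Then take hold of the index knob on the deck and turn it clockwise by feel, three clicks from where it is to the third stop and never past it, and finish still gripping the knob at that stop. Leave everything else on the bench and the deck where it is.

Things in the scene. Friction and masses are not known exactly. Their poses are not given: they have to be found in the camera images.
- cassette: white tube cassette, 140 long (its x), 22 wide (y), one row of five capped tubes loose in cells 45 high (tube tops at 83). Origin at the centre of its underside; its +x end goes into the lane first. About 0.2 kg loaded. It stands on the bench before the lane and is slid, not lifted. Fully home, its origin is at x = +45, y = 0 mm in the sampler's frame, x axes parallel
- cassette_tab (a point): the middle of the cassette's grip, 80 mm up: an upright tab 14 (x) by 22 (y) by 95 mm high at the cassette's rear end, its centre 63 mm behind the origin (x = -63), axes as the cassette's; 29 mm free between tab and first cell. It stays outside the lane's mouth when the cassette is home
- sampler: autosampler fixed to the bench: a low white deck 110 mm high (x = 115 to 310 mm, y = -130 to 120) with a grey tower 190 high behind it (x = 310 to 430). Origin on the bench at the lane's mouth; +x horizontal along the lane, the way in, roughly towards the robot's left (varies by 0.2 rad); z up
- lane_stop (a point): the end of the lane at bench height, x = 115 mm in the sampler's frame, where the deck's face stops the cassette's front end. The lane runs on the bench from x = 0 to here between guide walls 26 mm apart and 30 high; they flare outward over the 32 mm before the mouth. A hood over the lane from x = 80 mm on has its underside at 96 mm, its top at 110
- knob (a joint): angle of the black index knob on the deck, rad: 0 at home as found (a hard end), growing clockwise seen from above. Stops (detents) every 24 degrees: 0.419, 0.838, 1.257 (the third), 1.676, 2.094 (hard end). Between stops it resists by up to 0.10 N m, then pulls into the next; left alone it stays in a stop
- knob_grip (a point): on the knob's axis in its grip, 144 mm above the bench, at x = 195, y = 30 mm in the sampler's frame; turns with the knob. The grip is an upright bar 48 long (this x; along the sampler's x at home), 14 thick (y), from 12 mm above to 20 mm below this point, on a skirt 52 across. A white line on its -x end points to one of six ticks, one per stop
- tube0: capped tube 0 in the cassette, 13 mm across, 80 high, cap 16 mm across; origin at the centre of its underside, z up; stands in the cell at x = -14.8 mm of the cassette, its underside 3 mm above the cassette's
- tube1: capped tube 1 in the cassette, 13 mm across, 80 high, cap 16 mm across; origin at the centre of its underside, z up; stands in the cell at x = 3.8 mm of the cassette, its underside 3 mm above the cassette's
- tube2: capped tube 2 in the cassette, 13 mm across, 80 high, cap 16 mm across; origin at the centre of its underside, z up; stands in the cell at x = 22.2 mm of the cassette, its underside 3 mm above the cassette's
- tube3: capped tube 3 in the cassette, 13 mm across, 80 high, cap 16 mm across; origin at the centre of its underside, z up; stands in the cell at x = 40.7 mm of the cassette, its underside 3 mm above the cassette's
- tube4: capped tube 4 in the cassette, 13 mm across, 80 high, cap 16 mm across; origin at the centre of its underside, z up; stands in the cell at x = 59.2 mm of the cassette, its underside 3 mm above the cassette's
- jar: bystander: small jar, 40 across, 55 high, standing on the deck; origin under its centre
- spare: bystander: empty grey cassette of the same shape, near the robot; origin under its centre
- timer: bystander: white timer 60 x 60 x 20, beyond the lane; origin under its centre
- tipbox: bystander: grey box with clear lid, 122 x 84 x 72; origin under its centre
- reagent: bystander: bottle 60 across, 130 high; origin under its centre
- marker: bystander: black marker 130 long, 13 thick, lying; origin under its centre

How it is judged:
On the way, in this order (a step that is already met when the one before it is completed fails the run):
1. the loaded cassette is fully home in the lane and let go, the knob still at its home stop (x of cassette in the frame of sampler between 0.04 and 0.049 m and y of cassette in the frame of sampler between -0.004 and 0.004 m and angle between the x axis of cassette and the x axis of sampler, either way round below 0.06 rad and angle between cassette's own z axis and vertical below 0.05 rad and z of tube0 in the frame of cassette between -0.003 and 0.009 m and angle between each of tube0, tube1, tube2, tube3, tube4's own z axis and vertical below 0.25 rad and z of tube1 in the frame of cassette between -0.003 and 0.009 m and z of tube2 in the frame of cassette between -0.003 and 0.009 m and z of tube3 in the frame of cassette between -0.003 and 0.009 m and z of tube4 in the frame of cassette between -0.003 and 0.009 m and contact force between the fingers and cassette below 0.1 N and value of joint knob below 0.15 rad), for 0.2 s.
2. the gripped knob stands in its third stop (value of joint knob between 1.1467 and 1.3667 rad and contact force between the fingers and knob above 2 N and horizontal distance between the grasp point and knob_grip below 0.015 m and distance between the grasp point and knob_grip below 0.03 m), for 0.2 s.
At the end, for the whole second after the job is handed in: Cassette home (within 5 mm of the stop, 4 mm sideways, 0.06 rad), untouched, its five tubes standing in their cells; knob at rest within 0.11 rad of the third stop (1.257 rad), gripped with at least 2 N, grasp point within 15 mm of its axis and 30 mm of its grip site (all of step 2 and x of cassette in the frame of sampler between 0.04 and 0.049 m and y of cassette in the frame of sampler between -0.004 and 0.004 m and angle between the x axis of cassette and the x axis of sampler, either way round below 0.06 rad and angle between cassette's own z axis and vertical below 0.05 rad and z of tube0 in the frame of cassette between -0.003 and 0.009 m and angle between each of tube0, tube1, tube2, tube3, tube4's own z axis and vertical below 0.25 rad and z of tube1 in the frame of cassette between -0.003 and 0.009 m and z of tube2 in the frame of cassette between -0.003 and 0.009 m and z of tube3 in the frame of cassette between -0.003 and 0.009 m and z of tube4 in the frame of cassette between -0.003 and 0.009 m and contact force between the fingers and cassette below 0.1 N and velocity of joint knob between -0.15 and 0.15 rad/s); the arm keeps its last pose, push and grip.
It fails at once if the knob is turned past the third stop, over the crest to the fourth (value of joint knob above 1.48 rad).
It fails at once if a tube is tipped (angle between any of tube0, tube1, tube2, tube3, tube4's own z axis and vertical above 0.6 rad).
It fails at once if a bystander is shifted by more than 30 mm or knocked over (distance of any of jar, spare, timer, tipbox, reagent, marker from where it was at the start of the episode above 0.03 m or angle between any of jar, spare, timer, tipbox, reagent, marker's own z axis and vertical above 0.5 rad).
It also fails if it takes over 66 s, if anything falls off the work surface, if the arm or the gripper's body presses on something with over 40 N, if the wrist force passes 120 N, or if a joint passes its speed limit or range.

## Working session

There is one attempt and no reset: what is moved stays moved. The work goes in short steps, Python scripts to look and compute and a shell command to move; the robot and the scene stay as the last step left them, time stands still between calls to the robot, and variables do not carry over. Pictures are saved under pics/ and viewed, at most 10 in all, crops included, and the job is handed in when it is done.

```bash
mkdir -p pics
cat > h.py <<'E'
import numpy as np, cv2, json
from plant import robot, optics, workorder
from scipy.spatial.transform import Rotation as Rn
def snap(n,f):
    s=robot.get_state(); c=optics.read_camera(n)
    cv2.imwrite('pics/'+f+'.png',c['frame'][:,:,::-1])
    if n=='wrist':
        q=s['orientation']; Rw=Rn.from_quat([q[1],q[2],q[3],q[0]]).as_matrix()
        T=np.array(c['T_tool_cam']); A=Rw@T[:3,:3]; o=Rw@T[:3,3]+np.array(s['ee_pos'])
        R=A.T; t=-R@o
    else: R=np.array(c['R']);t=np.array(c['t'])
    np.savez('pics/'+f+'.npz',R=R,t=t,k=[c['fx'],c['fy'],c['cx'],c['cy']])
def px2w(f,uv,z):
    d=np.load('pics/'+f+'.npz');R,t,k=d['R'],d['t'],d['k']
    o=-R.T@t; v=R.T@np.array([(uv[0]-k[2])/k[0],(uv[1]-k[3])/k[1],1]); return o+v*(z-o[2])/v[2]
def w2px(f,X):
    d=np.load('pics/'+f+'.npz');R,t,k=d['R'],d['t'],d['k']
    c=R@np.array(X)+t; return np.array([k[0]*c[0]/c[2]+k[2],k[1]*c[1]/c[2]+k[3]])
E
python3 -c "
from h import *
snap('top','top0');snap('scene','sc0')
for f in('top0','sc0'):
  d=np.load('pics/'+f+'.npz');print(-d['R'].T@d['t'],d['R'].round(2),d['k'])
s=robot.get_state();print(s['ee_pos'],s['orientation'],s['ft_force'])"
```

```text
[ 0.30411711 -0.10018377  1.09208957] [[ 0.08 -1.    0.01]
 [-0.97 -0.08 -0.21]
 [ 0.21  0.01 -0.98]] [447.65500313 447.65500313 327.93725452 238.05943641]
[ 1.14693864 -0.31771199  0.78018979] [[ 0.32  0.95  0.01]
 [ 0.68 -0.23 -0.7 ]
 [-0.66  0.23 -0.71]] [472.94659814 472.94659814 317.09841757 241.54428353]
[0.16853675 0.54925476 0.23051562] [-2.18358262e-04  1.48352011e-01  9.88934270e-01 -8.01704767e-04] [-0.2913406   0.74693113 -0.54624627]
```

View pics/top0.png

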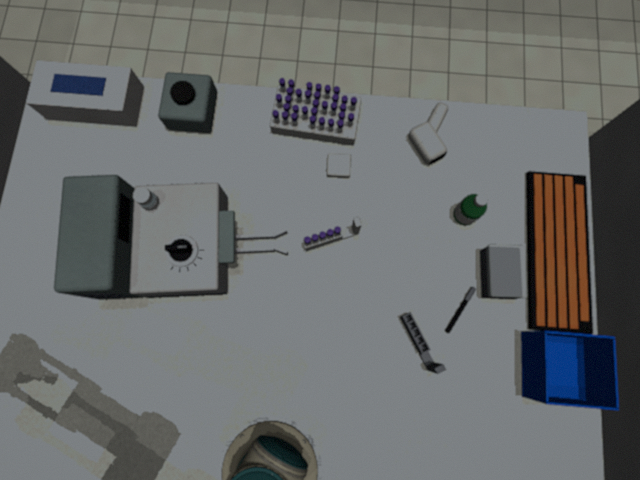

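View pics/sc0.png

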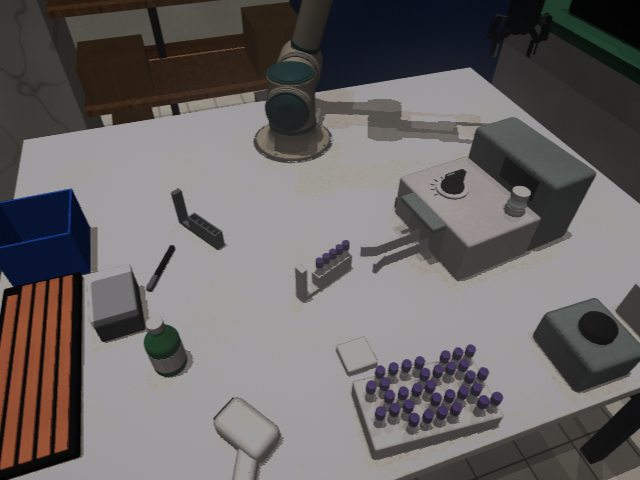

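The pictures show the cassette around top (330,235), with its tab at (355,226). The lane walls run from (235,247) to (287,243), the knob is at (180,250), the jar at (145,198) and the deck spans (130–228, 183–296). I'll enlarge that area.

```bash
python3 -c "
import cv2
a=cv2.imread('pics/top0.png')[175:305,205:375]
a=cv2.resize(a,None,fx=4.6,fy=4.6,interpolation=cv2.INTER_CUBIC)
cv2.imwrite('pics/c1.png',cv2.convertScaleAbs(a,alpha=1.4))
"
```

```text
(no output)
```

View pics/c1.png

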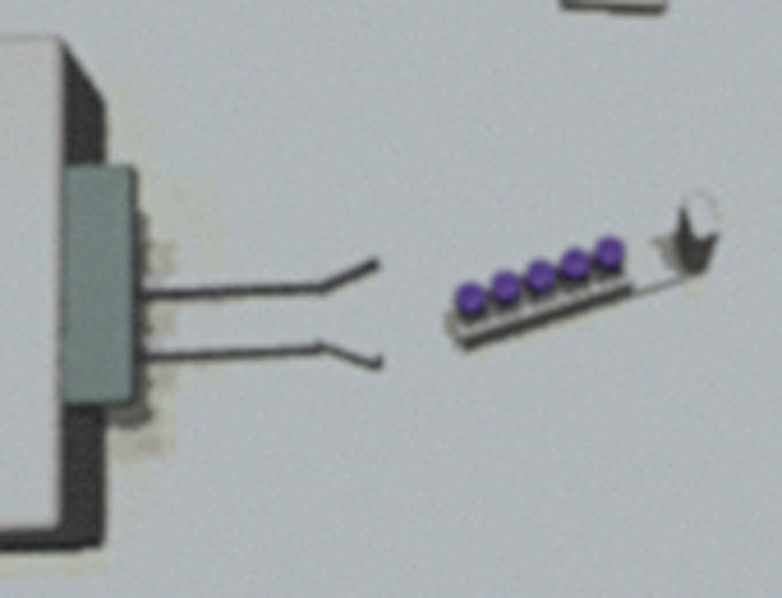

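The five caps run from crop (472,299) to (610,252) and the tab top is at about (702,212). The mouth corners are at (322,288) and (318,348), and the deck's front edge goes from (62,40) to (60,523).

```bash
python3 -c "
from h import *
P=lambda u,v,z: px2w('top0',(205+(u+.5)/4.6-.5,175+(v+.5)/4.6-.5),z)*1000
c=[P(*p,.083) for p in[(472,299),(506,287),(541,275),(576,264),(610,252)]]
c=np.array(c);print('caps',c.round(1))
xd=c[0]-c[4];xd[2]=0;xd/=np.linalg.norm(xd);yaw=np.degrees(np.arctan2(xd[1],xd[0]));o=c.mean(0)-22.2*xd;print('cass yaw',yaw,o,'tab',o-63*xd)
print('tabtop',P(702,212,.095))
m=[P(322,288,.03),P(318,348,.03)];e=[P(150,295,.03),P(145,355,.03)]
print('mouth',m,np.mean(m,0)); d=np.mean(e,0)-np.mean(m,0);print('lane yaw',np.degrees(np.arctan2(d[1],d[0])))
k=[P(62,40,.11),P(60,523,.11)];print('deck',k);d=k[0]-k[1];print('deck yaw',np.degrees(np.arctan2(d[1],d[0]))+90)
print('knob',px2w('top0',(180,250),.156)*1000, 'jar',px2w('top0',(141,191),.165)*1000)
"
```

```text
caps [[ 518.1  -42.6   83. ]
 [ 525.6  -59.    83. ]
 [ 533.2  -76.    83. ]
 [ 540.3  -93.1   83. ]
 [ 547.9 -109.7   83. ]]
cass yaw 113.97920904569882 [542.02581843 -96.33554426  83.        ] tab [ 567.62934083 -153.89820265   83.        ]
tabtop [ 569.30186551 -153.84996989   95.        ]
mouth [array([528.7015717 ,  39.88929533,  30.        ]), array([496.47113341,  38.5624885 ,  30.        ])] [512.58635255  39.22589191  30.        ]
lane yaw 97.08474132190294
deck [array([627.62741736, 172.47706531, 110.        ]), array([387.66749727, 141.30157734, 110.        ])]
deck yaw 97.40237997624496
knob [457.91474641 220.3402323  156.        ] jar [578.28557627 320.75850579 165.        ]
```

```bash
cat >> h.py <<'E'
def togo(X,head,sp=True):
    "tool-axis mm shift and spin deg to put TCP at X (mm) with tool y heading `head` deg"
    s=robot.get_state();q=s['orientation'];Rw=Rn.from_quat([q[1],q[2],q[3],q[0]]).as_matrix()
    d=Rw.T@(np.array(X)-1000*np.array(s['ee_pos']))
    h=np.degrees(np.arctan2(Rw[1,1],Rw[0,1])); sp=(h-head+90)%180-90
    print('t',round(s['clock'],2),'tcp',(1000*np.array(s['ee_pos'])).round(1),'head',h.round(2),'togo',d.round(1),'spin',round(sp,2),'gap',s['finger_gap'],'F',np.round(s['ft_force'],1),'M',np.round(s['moment'],2),'tilt',Rw[:2,2].round(4))
E
python3 -m pendant '{"delta_pos": [[-20,-18,0],[-50,-46,0],[-82,-77,0],[-115,-108,0],[-148,-139,0],[-181,-170,0],[-214,-201,0],[-247,-232,0],[-275,-258,0],[-294,-278,0]], "spin": [2,5,8,11,14,17,20,22,24,25]}' 1
python3 -c "
from h import *
togo([550,-130,230],24)"
```

```text
clock: 1.1
ee_pos: [0.369, 0.1955, 0.2311]
orientation: [0.0, 0.36, 0.933, -0.0]
ft_force: [-0.3, -0.1, 0.2]
finger_gap: 1.001
gripper_force: 0.0
t 1.1 tcp [369.  195.5 231.1] head 47.78 togo [-352.8 -119.4    1.3] spin 23.78 gap 1.0005091519630462 F [-0.3 -0.1  0.2] M [-0.03  0.06 -0.  ] tilt [ 0.0001 -0.0006]
```

```bash
python3 -m pendant '{"delta_pos": [[-20,-7,0],[-60,-20,0],[-100,-34,0],[-145,-49,0],[-190,-64,0],[-235,-80,0],[-280,-95,0],[-320,-108,0],[-345,-117,0],[-353,-119,0]], "spin": [2,4,7,10,13,16,19,22,23,24]}'
python3 -m pendant '{"delta_pos": [[0,0,0],[0,0,0],[0,0,0],[0,0,0],[0,0,0],[0,0,0],[0,0,0],[0,0,0],[0,0,0],[0,0,0]], "spin": [0,0,0,0,0,0,0,0,0,0]}' >/dev/null
python3 -c "
from h import *
snap('wrist','w1');togo([568,-154,61],24)"
```

```text
clock: 2.1
ee_pos: [0.5515, -0.1299, 0.2303]
orientation: [-0.0, 0.547, 0.837, -0.0]
ft_force: [-0.1, 0.1, 0.6]
finger_gap: 1.002
gripper_force: 0.0
t 3.15 tcp [ 550.6 -127.2  231.2] head 23.93 togo [-31.6   5.  170.2] spin -0.07 gap 0.9997283271564634 F [-0.4  0.   0.4] M [0.   0.03 0.02] tilt [-0.0001  0.0001]
```

View pics/w1.png

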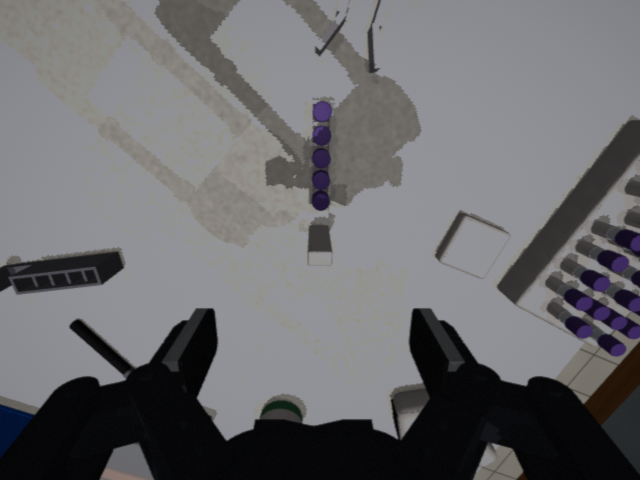

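The wrist view shows the tab top centred at (320,259), the caps at (322,111), (321,134), (321,157), (321,179) and (320,200), and the flare ends at (320,51) and (374,70).

```bash
python3 -c "
from h import *
P=lambda u,v,z: px2w('w1',(u,v),z)*1000
c=np.array([P(*p,.083) for p in[(322,111),(321.3,134),(321,157),(320.5,179),(320,200)]]);print(c.round(1))
xd=c[0]-c[4];xd[2]=0;print(np.linalg.norm(xd));xd/=np.linalg.norm(xd);print(np.degrees(np.arctan2(xd[1],xd[0])))
o=c.mean(0)-22.2*xd;print(o,o-63*xd,P(320,258,.095))
print(np.load('pics/w1.npz')['R'].round(3),P(320,51,.03),P(374,70,.03))
togo(o-63*xd-[0,0,22],24)"
```

```text
[[ 519.8  -40.5   83. ]
 [ 526.5  -56.7   83. ]
 [ 533.9  -73.5   83. ]
 [ 541.   -90.3   83. ]
 [ 548.1 -107.    83. ]]
72.2320490306371
113.09401728829202
[542.58709616 -94.01286185  83.        ] [ 567.29828347 -151.96419679   83.        ] [ 568.27273753 -152.04556645   95.        ]
[[ 0.914  0.406  0.001]
 [ 0.384 -0.864  0.326]
 [ 0.133 -0.298 -0.945]] [497.91038284   6.58871785  30.        ] [549.1913002   12.59294448  30.        ]
t 3.15 tcp [ 550.6 -127.2  231.2] head 23.93 togo [-29.5   5.2 170.2] spin -0.07 gap 0.9997283271564634 F [-0.4  0.   0.4] M [0.   0.03 0.02] tilt [-0.0001  0.0001]
```

```bash
python3 -m pendant '{"delta_pos": [[-15,3,0],[-30,6,10],[-30,6,40],[-30,6,75],[-30,6,105],[-30,6,130],[-30,6,150],[-30,6,163],[-30,6,170],[-30,6,170]], "spin": [0,0,0.5,0.5,0.5,0.5,0.5,0.5,0.5,0.5]}'
python3 -m pendant '{"delta_pos": [[0,0,0],[0,0,0],[0,0,0],[0,0,0],[0,0,0],[0,0,0],[0,0,0],[0,0,0],[0,0,0],[0,0,0]], "spin": [0,0,0,0,0,0,0,0,0,0]}' 0.1 30
python3 -c "
from h import *
snap('wrist','w2');togo([568,-152,61],23.5)"
```

```text
clock: 4.15
ee_pos: [0.5681, -0.1525, 0.0603]
orientation: [-0.001, 0.549, 0.836, -0.0]
ft_force: [-0.8, 0.8, 0.4]
finger_gap: 0.997
gripper_force: 0.0
clock: 5.15
ee_pos: [0.5685, -0.1522, 0.0619]
orientation: [0.0, 0.549, 0.836, 0.0]
ft_force: [-0.4, 0.8, 6.4]
finger_gap: 0.254
gripper_force: 30.9
t 5.2 tcp [ 568.5 -152.2   61.9] head 23.44 togo [ 0.4 -0.4  0.9] spin -0.06 gap 0.2488345411258308 F [-1.5 -0.1  5.5] M [0.01 0.16 0.02] tilt [ 0.0008 -0.0003]
```

View pics/w2.png

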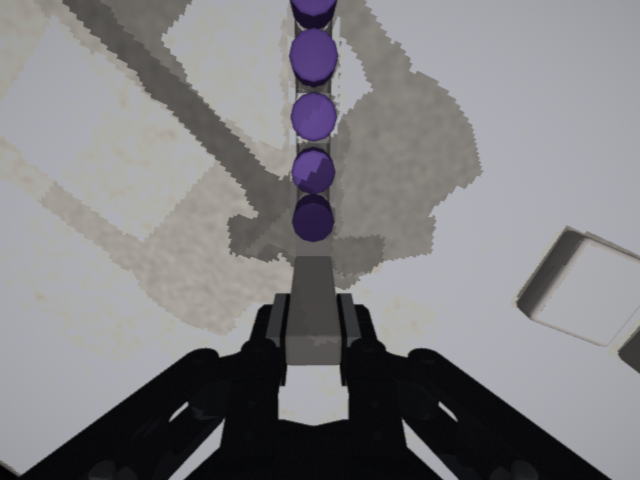

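The tab is held squarely between the pads and the tubes are standing. Next I align it in front of the mouth and check with the top camera.

```bash
python3 -c "
from h import *
togo([539,-135,62],7.1)"
```

```text
t 5.2 tcp [ 568.5 -152.2   61.9] head 23.44 togo [ 27.5 -20.2  -0.1] spin 16.34 gap 0.2488345411258308 F [-1.5 -0.1  5.5] M [0.01 0.16 0.02] tilt [ 0.0008 -0.0003]
```

```bash
python3 -m pendant '{"delta_pos": [[1,-1,0],[3,-3,0],[6,-5,0],[10,-8,0],[14,-11,0],[18,-14,0],[22,-16,0],[25,-18,0],[27,-20,0],[27,-20,0]], "spin": [0.5,2,4,6,8.5,11,13,15,16,16.3]}'
python3 -c "
from h import *
snap('top','top2');snap('scene','sc2');togo([539,-135,62],7.1)
a=cv2.imread('pics/top2.png')[200:280,205:365];b=cv2.imread('pics/sc2.png')[220:290,290:430]
a=cv2.resize(a,(640,320),interpolation=cv2.INTER_CUBIC);b=cv2.resize(b,(560,280),interpolation=cv2.INTER_CUBIC)
o=np.zeros((600,640,3),np.uint8);o[:320]=a;o[320:,:560]=b;cv2.imwrite('pics/c2.png',cv2.convertScaleAbs(o,alpha=1.4))"
```

```text
clock: 6.2
ee_pos: [0.54, -0.136, 0.0619]
orientation: [0.001, 0.662, 0.75, 0.0]
ft_force: [1.5, -3.4, 5.9]
finger_gap: 0.255
gripper_force: 30.9
t 6.3 tcp [ 540.  -135.9   61.9] head 7.13 togo [ 1.1 -0.9 -0.1] spin 0.03 gap 0.25406776083834953 F [ 0.4 -3.5  6.4] M [-0.35 -0.18 -0.01] tilt [ 0.0022 -0.0012]
```

View pics/c2.png

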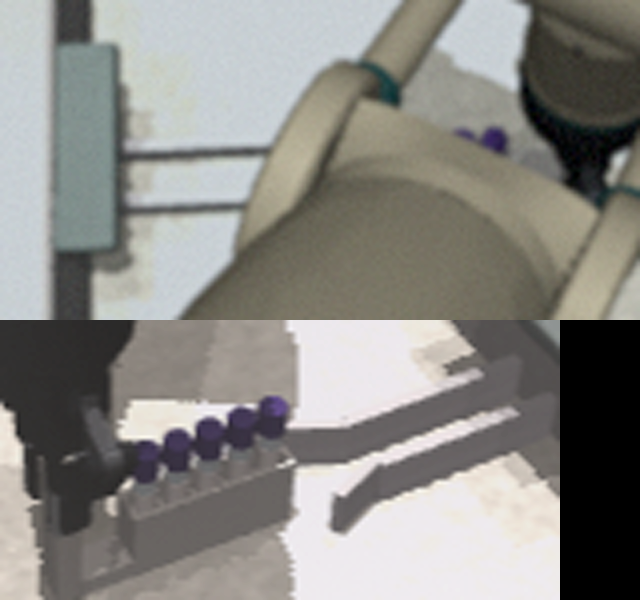

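The scene crop shows the caps at (146,445) to (274,403). The near wall's mouth corner runs from (380,465) at the top to (380,497) at the bottom, and the far wall's from (343,429) to (348,462).

```bash
python3 -c "
from h import *
P=lambda u,v,z: (px2w('sc2',(290+(u+.5)/4-.5,220+(v-320+.5)/4-.5),z)*1000)
for n,p in dict(nt=(380,465,.03),nb=(380,497,0),ft=(343,429,.03),fb=(348,462,0),ntip=(335,497,.03),ntipb=(337,530,0),ntfar=(517,411,.03),ftfar=(482,373,.03)).items(): print(n,P(*p).round(1))
c=np.array([540,-135.9]);x=np.array([np.cos(np.radians(97.1)),np.sin(np.radians(97.1))])
for cx,p in [(-14.8,(146,446)),(22.2,(208,424)),(59.2,(274,404))]:
  print('pred',(c+x*(63+cx)).round(1),'seen',P(*p,.083).round(1))
q=lambda u,v,z:(px2w('top2',(205+(u+.5)/4-.5,200+(v+.5)/4-.5),z)*1000).round(1)
for v in ((128,155,268,149),(128,210,245,206)):
  for z in(0,.015,.03): print(z,q(v[0],v[1],z),q(v[2],v[3],z))
"
```

```text
nt [537.3  48.6  30. ]
nb [535.   53.2   0. ]
ft [506.1  40.5  30. ]
fb [505.   47.1   0. ]
ntip [550.8  16.2  30. ]
ntipb [549.5  20.9   0. ]
ntfar [524.1 138.   30. ]
ftfar [490.7 133.2  30. ]
pred [534.  -88.1] seen [530.5 -84.4  83. ]
pred [529.5 -51.4] seen [526. -49.  83.]
pred [524.9 -14.6] seen [523.4 -11.4  83. ]
0 [524.3 137.8   0. ] [535.3  51.4   0. ]
0.015 [521.3 134.6  15. ] [532.1  49.3  15. ]
0.03 [518.3 131.3  30. ] [529.   47.2  30. ]
0 [489.7 133.5   0. ] [498.1  61.7   0. ]
0.015 [487.2 130.3  15. ] [495.5  59.4  15. ]
0.03 [484.6 127.1  30. ] [492.8  57.2  30. ]
```

```bash
python3 -m pendant '{"delta_pos": [[4,0,0],[10,0,0],[17,0,0],[24,0,0],[31,0,0],[38,0,0],[45,0,0],[51,0,0],[54,0,0],[54,0,0]], "spin": [0,0,0,0,0,0,0,0,0,0]}' - 25
python3 -c "
from h import *
togo([520,23,62],7.3)"
```

```text
clock: 7.3
ee_pos: [0.5331, -0.0823, 0.0619]
orientation: [0.001, 0.662, 0.75, 0.0]
ft_force: [1.0, -2.5, 6.4]
finger_gap: 0.246
gripper_force: 31.0
t 7.3 tcp [533.1 -82.3  61.9] head 7.16 togo [ 1.061e+02  1.000e-01 -2.000e-01] spin -0.14 gap 0.24590379913994675 F [ 1.  -2.5  6.4] M [-0.43 -0.15 -0.04] tilt [ 0.0017 -0.0014]
```

```bash
python3 -m pendant '{"delta_pos": [[3,0,0],[8,0,0],[13,0,0],[18,0,0],[23,0,0],[28,0,0],[33,0,0],[37,0,0],[40,0,0],[40,0,0]], "spin": [0,0,0,0,0,0,0,0,0,0]}'
python3 -c "
from h import *
togo([520,23,62],7.3)
snap('scene','sc3');b=cv2.imread('pics/sc3.png')[180:300,290:450]
cv2.imwrite('pics/c3.png',cv2.convertScaleAbs(cv2.resize(b,(800,600),interpolation=cv2.INTER_CUBIC),alpha=1.4))"
```

```text
clock: 8.3
ee_pos: [0.5282, -0.0428, 0.062]
orientation: [0.001, 0.662, 0.75, -0.0]
ft_force: [1.1, -4.2, 7.0]
finger_gap: 0.254
gripper_force: 31.0
t 8.3 tcp [528.2 -42.8  62. ] head 7.16 togo [66.3  0.  -0.2] spin -0.14 gap 0.253783449636823 F [ 1.1 -4.2  7. ] M [-0.54 -0.21  0.03] tilt [ 0.0018 -0.0016]
```

View pics/c3.png

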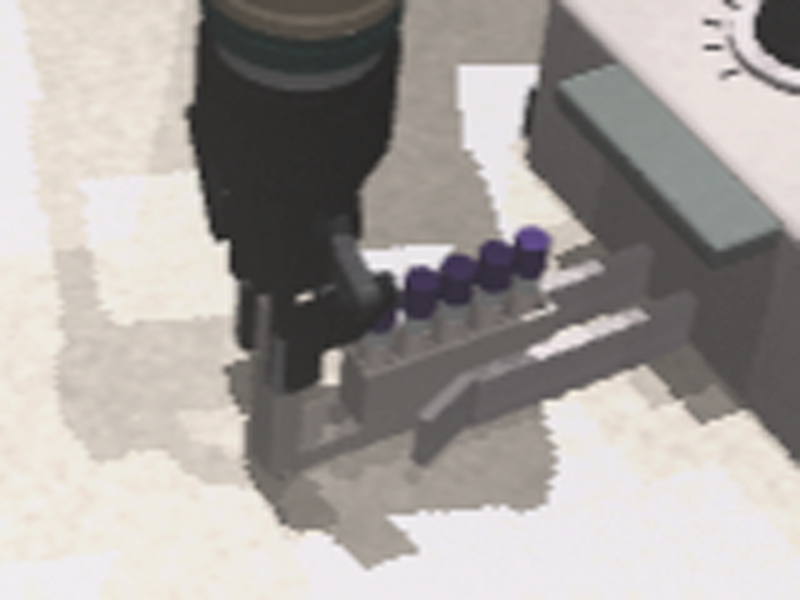

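The cassette is in the lane between the walls with its tubes upright, so I keep pushing.

```bash
python3 -m pendant '{"delta_pos": [[3,0,0],[9,0,0],[16,0,0],[23,0,0],[30,0,0],[37,0,0],[44,0,0],[50,0,0],[54,0,0],[55,0,0]], "spin": [0,0,0,0,0,0,0,0,0,0]}'
python3 -c "
from h import *
togo([520,23,62],7.3)"
python3 -m pendant '{"delta_pos": [[1,0,0],[2,0,0],[3,0,0],[4,0,0],[5,0,0],[6,0,0],[7,0,0],[8,0,0],[9,0,0],[9,0,0]], "spin": [0,0,0,0,0,0,0,0,0,0]}'
python3 -c "
from h import *
togo([520,23,62],7.3)"
```

```text
clock: 9.35
ee_pos: [0.5214, 0.0116, 0.0619]
orientation: [0.001, 0.661, 0.75, -0.0]
ft_force: [1.3, -5.8, 7.9]
finger_gap: 0.247
gripper_force: 31.0
t 9.35 tcp [521.4  11.6  61.9] head 7.19 togo [11.5  0.  -0.1] spin -0.11 gap 0.24734196241179612 F [ 1.3 -5.8  7.9] M [-0.83 -0.21 -0.03] tilt [ 0.0018 -0.0023]
clock: 10.35
ee_pos: [0.5204, 0.0202, 0.0619]
orientation: [0.001, 0.662, 0.75, -0.0]
ft_force: [1.1, -5.4, 8.2]
finger_gap: 0.249
gripper_force: 31.0
t 10.35 tcp [520.4  20.2  61.9] head 7.17 togo [ 2.8 -0.  -0.1] spin -0.13 gap 0.24926340441100675 F [ 1.1 -5.4  8.2] M [-0.71 -0.26 -0.01] tilt [ 0.0018 -0.0022]
```

Not at the stop yet; I'll creep on.

```bash
python3 -m pendant '{"delta_pos": [[0.5,0,0],[1,0,0],[1.5,0,0],[2,0,0],[2.5,0,0],[3,0,0],[3.5,0,0],[4,0,0],[4,0,0],[4,0,0]], "spin": [0,0,0,0,0,0,0,0,0,0]}'
```

```text
clock: 11.35
ee_pos: [0.5198, 0.0241, 0.0619]
orientation: [0.001, 0.662, 0.75, -0.0]
ft_force: [1.4, -5.9, 7.5]
finger_gap: 0.25
gripper_force: 31.0
```

```bash
python3 -m pendant '{"delta_pos": [[0.5,0,0],[1,0,0],[1.5,0,0],[2,0,0],[2.5,0,0],[3,0,0],[3.5,0,0],[4,0,0],[4,0,0],[4,0,0]], "spin": [0,0,0,0,0,0,0,0,0,0]}'
```

```text
clock: 12.35
ee_pos: [0.5199, 0.0261, 0.062]
orientation: [0.003, 0.661, 0.75, -0.001]
ft_force: [2.4, -12.2, 5.8]
finger_gap: 0.251
gripper_force: 30.9
```

```bash
python3 -m pendant '{"delta_pos": [[0.5,0,0],[1,0,0],[1.5,0,0],[2,0,0],[2.5,0,0],[2.5,0,0],[2.5,0,0],[2.5,0,0],[2.5,0,0],[2.5,0,0]], "spin": [0,0,0,0,0,0,0,0,0,0]}'
```

```text
clock: 13.35
ee_pos: [0.5202, 0.0263, 0.0624]
orientation: [0.005, 0.66, 0.751, -0.002]
ft_force: [2.1, -18.6, 6.9]
finger_gap: 0.257
gripper_force: 31.1
```

The stop is felt: the force rises with no further travel. I relax the push, open the fingers and look.

```bash
python3 -m pendant '{"delta_pos": [[-1,0,0],[-2,0,0],[-3,0,0],[-3,0,0],[-3,0,0],[-3,0,0],[-3,0,0],[-3,0,0],[-3,0,0],[-3,0,0]], "spin": [0,0,0,0,0,0,0,0,0,0]}'
python3 -m pendant '{"delta_pos": [[0,0,0],[0,0,0],[0,0,0],[0,0,0],[0,0,0],[0,0,0],[0,0,0],[0,0,0],[0,0,0],[0,0,0]], "spin": [0,0,0,0,0,0,0,0,0,0]}' 0.7
python3 -c "
from h import *
togo([520,26,62],7.3)"
```

```text
clock: 14.35
ee_pos: [0.5199, 0.0261, 0.062]
orientation: [0.003, 0.661, 0.75, -0.001]
ft_force: [1.1, -9.5, 6.6]
finger_gap: 0.253
gripper_force: 31.0
clock: 15.35
ee_pos: [0.5186, 0.0289, 0.0613]
orientation: [-0.0, 0.662, 0.75, 0.0]
ft_force: [-0.3, -0.4, -0.8]
finger_gap: 0.7
gripper_force: 0.0
t 15.35 tcp [518.6  28.9  61.3] head 7.14 togo [-3.1  1.  -0.7] spin -0.16 gap 0.6995723223089217 F [-0.3 -0.4 -0.8] M [ 0.06 -0.05 -0.03] tilt [0.0001 0.0001]
```

```bash
python3 -m pendant '{"delta_pos": [[0,0,-8],[0,0,-25],[0,0,-60],[0,0,-100],[0,0,-140],[20,-3,-175],[55,-8,-190],[95,-14,-190],[140,-20,-190],[170,-24,-190]], "spin": [0,0,0,0,0,0,0,0,0,0]}' 1
python3 -m pendant '{"delta_pos": [[15,-2,0],[25,-4,0],[31,-5,0],[31,-5,0],[31,-5,0],[31,-5,0],[31,-5,0],[31,-5,0],[31,-5,0],[31,-5,0]], "spin": [0,0,0,0,0,0,0,0,0,0]}'
python3 -c "
from h import *
snap('wrist','w3');snap('scene','sc4');togo([463.5,233.9,125],7.3);print(robot.get_state()['q'])
a=cv2.imread('pics/w3.png');b=cv2.imread('pics/sc4.png')[200:300,290:430]
o=np.zeros((600,640,3),np.uint8);o[:300,:400]=cv2.resize(a,(400,300));o[300:,:420]=cv2.convertScaleAbs(cv2.resize(b,(420,300),interpolation=cv2.INTER_CUBIC),alpha=1.3)
cv2.imwrite('pics/c4.png',o)"
```

```text
clock: 16.35
ee_pos: [0.4726, 0.1969, 0.2524]
orientation: [-0.0, 0.661, 0.75, 0.001]
ft_force: [0.9, 0.4, -0.8]
finger_gap: 1.001
gripper_force: 0.0
clock: 17.35
ee_pos: [0.4649, 0.2246, 0.2513]
orientation: [-0.0, 0.662, 0.75, 0.0]
ft_force: [0.3, -0.1, -0.2]
finger_gap: 1.002
gripper_force: 0.0
t 17.45 tcp [464.8 224.7 251.3] head 7.14 togo [  9.3  -0.2 126.3] spin -0.16 gap 1.0012898306466047 F [-0.2 -0.7  0.3] M [ 0.   -0.02 -0.02] tilt [0.0001 0.0001]
[3.15468389e-01 1.75926671e-01 1.59012877e+00 3.66592782e-05
 1.37542321e+00 1.90912679e-01]
```

View pics/c4.png

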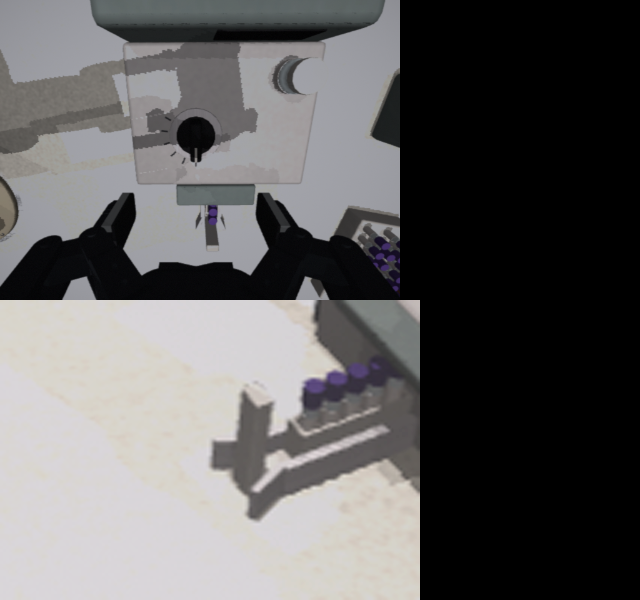

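The cassette is home at the stop with its tubes standing. In the wrist view the knob sits at about (313,219), its white line pointing down to (313,250). I overlay the prediction on the picture.

```bash
python3 -c "
from h import *
a=cv2.imread('pics/w3.png');g=a.max(2)
m=(g<40).astype(np.uint8);m[:150]=0;m[290:]=0;m[:,:250]=0;m[:,380:]=0
n,l,s,c=cv2.connectedComponentsWithStats(m);i=1+np.argmax(s[1:,4]);print(s[i],c[i])
th=np.radians(97.2);x=np.array([np.cos(th),np.sin(th)]);y=np.array([-x[1],x[0]]);k=np.array([463.5,233.9])
f=4;r=cv2.resize(a[170:290,240:390],None,fx=f,fy=f,interpolation=cv2.INTER_CUBIC);r=cv2.convertScaleAbs(r,alpha=2,beta=20)
for z in(.156,):
  pts=[]
  for sx,sy in((24,7),(24,-7),(-24,-7),(-24,7)):
    p=k+sx*x+sy*y;u=w2px('w3',[*(p/1000),z]);pts.append(((u-[240,170])*f+1.5))
  cv2.polylines(r,[np.int32(pts)],True,(0,0,255),1)
print(w2px('w3',[*(k/1000),.156]))
cv2.imwrite('pics/c5.png',r)"
```

```text
[ 283  187   61   72 2955] [312.96006768 217.74348562]
[312.22726783 229.04825141]
```

View pics/c5.png

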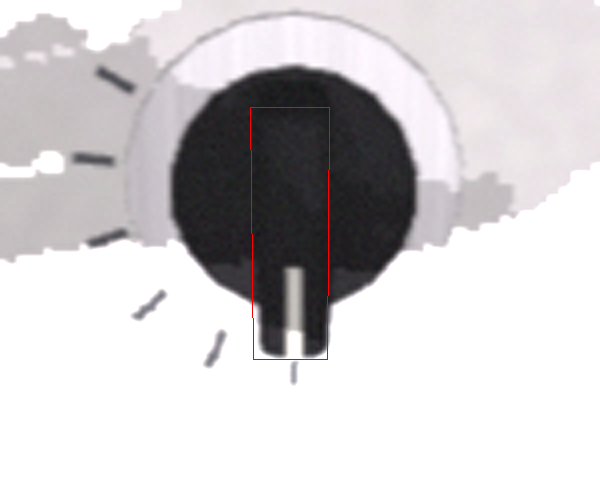

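The overlay matches the bar to within about 1 mm, so I descend and grip.

```bash
python3 -m pendant '{"delta_pos": [[3,0,5],[7,0.5,20],[9.5,0.5,40],[9.5,0.5,60],[9.5,0.5,80],[9.5,0.5,98],[9.5,0.5,111],[9.5,0.5,119],[9.5,0.5,122],[9.5,0.5,122]], "spin": [0,0,0,0,0,0,0,0,0,0]}' 0.6
python3 -m pendant '{"delta_pos": [[0,0,0],[0,0,0],[0,0,0],[0,0,0],[0,0,0],[0,0,0],[0,0,0],[0,0,0],[0,0,0],[0,0,0]], "spin": [0,0,0,0,0,0,0,0,0,0]}' 0.05 35
python3 -c "
from h import *
togo([464.2,234,129],-64.8)"
```

```text
clock: 18.45
ee_pos: [0.4641, 0.2343, 0.1292]
orientation: [-0.0, 0.662, 0.75, -0.0]
ft_force: [-0.6, 0.3, 0.2]
finger_gap: 0.597
gripper_force: 0.0
clock: 19.45
ee_pos: [0.4638, 0.2343, 0.1301]
orientation: [-0.0, 0.662, 0.75, 0.0]
ft_force: [-2.5, 0.3, 4.5]
finger_gap: 0.156
gripper_force: 35.7
t 19.45 tcp [463.8 234.3 130.1] head 7.14 togo [-0.4  0.4  1.1] spin 71.94 gap 0.1560718537826913 F [-2.5  0.3  4.5] M [-0.    0.4   0.01] tilt [-0.0001  0.0004]
```

```bash
S='from h import *
togo([464.2,234,129],-64.8)'
python3 -m pendant '{"delta_pos": [[0,0,0],[0,0,0],[0,0,0],[0,0,0],[0,0,0],[0,0,0],[0,0,0],[0,0,0],[0,0,0],[0,0,0]], "spin": [1,2,3,4,5,6,7,8,9,10]}' >/dev/null;python3 -c "$S"
python3 -m pendant '{"delta_pos": [[0,0,0],[0,0,0],[0,0,0],[0,0,0],[0,0,0],[0,0,0],[0,0,0],[0,0,0],[0,0,0],[0,0,0]], "spin": [1,2,3,4,5,6,7,8,9,9]}' >/dev/null;python3 -c "$S"
python3 -m pendant '{"delta_pos": [[0,0,0],[0,0,0],[0,0,0],[0,0,0],[0,0,0],[0,0,0],[0,0,0],[0,0,0],[0,0,0],[0,0,0]], "spin": [1,2,3,4,5,5,5,5,5,5]}' >/dev/null;python3 -c "$S"
```

```text
t 20.45 tcp [463.7 234.3 130.1] head -2.89 togo [-0.3  0.5  1.1] spin 61.91 gap 0.15938265736697863 F [-3.5 -1.1  6.2] M [-0.06  0.42  0.12] tilt [-0.0001  0.0003]
t 21.45 tcp [463.7 234.3 130.1] head -11.9 togo [-0.2  0.6  1.1] spin 52.9 gap 0.15323674345618993 F [-2.8 -1.3  5.5] M [-0.06  0.5  -0.15] tilt [-0.0003  0.0004]
t 22.45 tcp [463.6 234.3 130.1] head -16.86 togo [-0.1  0.6  1.1] spin 47.94 gap 0.15496785717334033 F [-3.4 -0.9  6. ] M [-0.07  0.47 -0.03] tilt [-0.0004  0.0003]
```

First click felt: the torque went from +0.12 to −0.15 and then about 0. Now the second.

```bash
S='from h import *
togo([464.2,234,129],-64.8)'
python3 -m pendant '{"delta_pos": [[0,0,0],[0,0,0],[0,0,0],[0,0,0],[0,0,0],[0,0,0],[0,0,0],[0,0,0],[0,0,0],[0,0,0]], "spin": [1,2,3,4,5,6,7,8,9,10]}' >/dev/null;python3 -c "$S"
python3 -m pendant '{"delta_pos": [[0,0,0],[0,0,0],[0,0,0],[0,0,0],[0,0,0],[0,0,0],[0,0,0],[0,0,0],[0,0,0],[0,0,0]], "spin": [1,2,3,4,5,6,7,8,9,9]}' >/dev/null;python3 -c "$S"
python3 -m pendant '{"delta_pos": [[0,0,0],[0,0,0],[0,0,0],[0,0,0],[0,0,0],[0,0,0],[0,0,0],[0,0,0],[0,0,0],[0,0,0]], "spin": [1,2,3,4,5,5,5,5,5,5]}' >/dev/null;python3 -c "$S"
```

```text
t 23.45 tcp [463.6 234.3 130.1] head -26.89 togo [-0.   0.7  1.1] spin 37.91 gap 0.15794367417084945 F [-4.1 -0.3  7. ] M [-0.01  0.47  0.13] tilt [-0.0004  0.0003]
t 24.45 tcp [463.5 234.3 130.1] head -35.9 togo [0.1 0.7 1.1] spin 28.9 gap 0.1579920122245404 F [-4.1  0.4  5.8] M [-0.01  0.47 -0.08] tilt [-0.0006  0.0004]
t 25.45 tcp [463.5 234.3 130.1] head -40.87 togo [0.2 0.8 1.1] spin 23.93 gap 0.16026375036593096 F [-3.3  0.   6.7] M [-0.08  0.58 -0.02] tilt [-0.0006  0.0004]
```

Second click felt. Now the third.

```bash
S='from h import *
togo([464.2,234,129],-64.8)'
python3 -m pendant '{"delta_pos": [[0,0,0],[0,0,0],[0,0,0],[0,0,0],[0,0,0],[0,0,0],[0,0,0],[0,0,0],[0,0,0],[0,0,0]], "spin": [1,2,3,4,5,6,7,8,9,10]}' >/dev/null;python3 -c "$S"
python3 -m pendant '{"delta_pos": [[0,0,0],[0,0,0],[0,0,0],[0,0,0],[0,0,0],[0,0,0],[0,0,0],[0,0,0],[0,0,0],[0,0,0]], "spin": [1,2,3,4,5,6,7,8,9,9]}' >/dev/null;python3 -c "$S"
python3 -m pendant '{"delta_pos": [[0,0,0],[0,0,0],[0,0,0],[0,0,0],[0,0,0],[0,0,0],[0,0,0],[0,0,0],[0,0,0],[0,0,0]], "spin": [1,2,3,4,5,5,5,5,5,5]}' >/dev/null;python3 -c "$S"
```

```text
t 26.45 tcp [463.5 234.4 130.1] head -50.89 togo [0.3 0.8 1.1] spin 13.91 gap 0.15578510356174372 F [-3.1 -0.4  5.6] M [-0.03  0.54  0.07] tilt [-0.0007  0.0004]
t 27.45 tcp [463.4 234.4 130.1] head -59.9 togo [0.5 0.8 1.1] spin 4.9 gap 0.15746162834164196 F [-3.4  0.2  6.7] M [-0.01  0.57 -0.13] tilt [-0.0009  0.0006]
t 28.45 tcp [463.4 234.5 130.1] head -64.87 togo [0.6 0.8 1.1] spin -0.07 gap 0.1564515637213327 F [-3.9  0.   5.2] M [0.05 0.58 0.04] tilt [-0.0009  0.0006]
```

```bash
python3 -c "
from h import *
print(workorder.sign_off())"
```

```text
the job is handed in; nothing more can be done
None
```

The job is handed in: the cassette is home against the stop and let go, with its tubes standing when last pictured. The knob was turned three felt clicks to its third stop and is still gripped there; the sign-off returned no verdict.

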